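Lay the tank fittings out on their outlines

ROBOT

A 6-joint arm with a two-finger parallel gripper is mounted at the origin on the work surface. World frame = base frame: x ahead of the robot, y to its left, z up, the work surface at z = 0. Lengths are in mm, angles in rad, forces in N, time in s.
With the tool pointing down it reaches from about 275 to 750 mm from the base axis. Payload 10.2 kg.
Tool frame: the origin (TCP) lies at the very end of the fingers, on their centre line; the grasp point (between the pads) lies 19 mm behind it; z points along the fingers, y is the line along which they close (so a half turn about z gives the same grasp; the last joint's range is limited). The gripper opens to 85 mm and grips with 20 to 120 N. Pads are 22 mm wide; open, the fingers measure 114 mm over their backs; the gripper's body (76 mm by 85 mm) begins 54 mm behind the grasp point. The pads swing forward as they close: fully open they stand 13 mm farther back than shut.
Start: joints at [1.068, 0.313, 1.498, -0, 1.331, -0.223], TCP at [144.999, 504.586, 231.294] pointing down, gripper open.
Joint ranges: [-2.94, 2.94], [-0.97, 2.17], [0.19, 2.56], [-1.23, 4.37], [0.02, 3.11], [-2.88, 2.88]. Speed limits (rad/s): [2.39, 2.39, 3.01, 3.14, 3.14, 3.14].

INTERFACE

Orientations are given as a unit quaternion [w, x, y, z].
In Python, from rig import ctrl, optics gives the robot as it stands. The module is installed in compiled form; this text tells all that it offers.
- The arm moves only by the shell command python3 -m handwheel 'ROWS' [FORCE]. ROWS is JSON, a list that holds one entry, the list of rows, each a list of 5 numbers: the gripper command: -1 is fully open, 1 is shut, values between are in proportion, then the shift along the world's x, y, z in units of 50 mm (1.0 is 50 mm), then the turn about the world's z in units of 8 degrees (1.0 is 8 degrees). In form: [[[gripper, tx, ty, tz, twist], ...]]. A call has 1 to 10 rows; each row shifts and turns the commanded pose from where the row before left it; what a row does not reach is not made up. A row lasts 1/10 s, in which the tool goes at most 50 mm and 8.59 degrees, less where a joint would pass 70% of its speed; a pose out of reach is approached as far as the arm can. A call is refused whole if a number of a shift passes 1 or a number of a turn 1, either way. A call with a gripper value outside its range is refused whole. The fingers move at their own pace and stop on an object; FORCE is the grip in N (left out, the last holds). Time passes only in rows, so rows that do not move let the fingers close. It gives the time, the measured TCP pose, the force, the opening and the grip force at its end, in the units of the state.
- ctrl.sense(): the state, without advancing time (a new reading comes with each control period).
- optics.capture(name): name is "scene" or "side" or "wrist"; returns a dict with "img" (384x512x3 uint8, blue, green, red), "K" (3x3 intrinsics, pixels), "R" (3x3) and "t" (3): a world point X has camera coordinates R X + t. Camera axes: x right, y down, z forward; pixel columns grow to the right and rows downward; lengths in mm; the calibration is good to about 2 mm. A picture is of the moment at which its call begins. There is no depth.
- ctrl.finish_job(): hands the job in; it is judged then, once.
The state is a dict: "time_s": time; "joints": joint angles; "dq": joint speeds; "tau": joint torques, N m; "eef_pos": TCP position; "ee_rot": TCP orientation; "force": force on the tool from outside, world axes, zero at the start; "wrist_torque": the same for the moment, N m; "grip_width": opening from 0.0 (shut) to 1.0 (fully open); "grip_force": force on a finger pad.
Only numpy, scipy, OpenCV 4.12 (cv2) and the standard library are available. Lean on these libraries where they do the work, as an engineer would, in place of code of your own. Each camera call takes 0.05 s, during which the arm holds its last target. There are 200 camera calls.

TASK

The fittings have come off the motorcycle tank for painting: lay each of the two caps and two brackets on the board whose black outline matches it in shape and size, standing as it stands now (grip or lug up), flat on the board, centred in the outline, and the brackets lined up with theirs (either way round). Leave the tape roll and the paint jar where they are.

Things in the scene. Friction and masses are not known exactly. Their poses are not given: they have to be found in the camera images.
- fuel_cap_center (a point): fuel cap, the larger cap, turned from steel: a flat round flange 60 mm in diameter and 12 mm thick, with a plain round grip 40 mm in diameter on top, 32 mm high in all; stands flange down on the table. The point is on its axis half-way up (16 mm); z is up its axis
- oil_cap_center (a point): oil cap, the smaller cap, turned from steel: a flat round flange 40 mm in diameter and 12 mm thick, with a plain round grip 26 mm in diameter on top, 32 mm high in all; stands flange down on the table. The point is on its axis half-way up (16 mm); z is up its axis
- long_bracket_center (a point): long mounting bracket, steel, an upside-down T: a flat foot plate 110 mm long (its x), 34 mm wide (its y) and 5 mm thick with a dark bolt hole near each end, and in the middle an upright lug 36 mm long (x), 10 mm thick (y), standing up to 32 mm in all; lies foot down on the table. It looks the same turned by half a turn. The point is at its centre, half-way up (16 mm); z is up
- short_bracket_center (a point): short mounting bracket, steel, an upside-down T: a flat foot plate 66 mm long (its x), 34 mm wide (its y) and 5 mm thick with a dark bolt hole near each end, and in the middle an upright lug 36 mm long (x), 10 mm thick (y), standing up to 32 mm in all; lies foot down on the table. It looks the same turned by half a turn. The point is at its centre, half-way up (16 mm); z is up
- pad_fuel_mark (a point): board for the fuel cap: fixed plywood board 140 mm (its x) by 80 mm (y) and 6 mm thick on the table, with a black outline 5 mm wide in its middle: the larger circle, 64 mm inside the line. The point is at the middle of the outline on the board's top face, 6 mm above the table; z is up
- pad_oil_mark (a point): board for the oil cap: fixed plywood board 140 mm (its x) by 80 mm (y) and 6 mm thick on the table, with a black outline 5 mm wide in its middle: the smaller circle, 44 mm inside the line. The point is at the middle of the outline on the board's top face, 6 mm above the table; z is up
- pad_long_mark (a point): board for the long bracket: fixed plywood board 140 mm (its x) by 80 mm (y) and 6 mm thick on the table, with a black outline 5 mm wide in its middle: the longer rectangle, 114 by 38 mm inside the line, its long side along x. The point is at the middle of the outline on the board's top face, 6 mm above the table; z is up
- pad_short_mark (a point): board for the short bracket: fixed plywood board 140 mm (its x) by 80 mm (y) and 6 mm thick on the table, with a black outline 5 mm wide in its middle: the shorter rectangle, 70 by 38 mm inside the line, its long side along x. The point is at the middle of the outline on the board's top face, 6 mm above the table; z is up
- tape_roll: bystander: yellow roll of masking tape lying flat beyond the boards, 104 mm across, 25 mm high; origin at the centre of its underside
- paint_jar: bystander: closed jar standing to the right of the work (towards -y), 66 mm across, 85 mm high; origin at the centre of its underside
Mind the look-alikes: they are no part of the job. What is shaped like the part that bears long_bracket_center but yellow is not meant.

How it is judged:
By the outcome, as a careful person would: the job done as asked, in the order asked, and still so for the second after the job is handed in, with the robot touching nothing.
It also fails if it takes over 102 s, if anything falls off the work surface, if the arm or the gripper's body presses on something with over 40 N, if the wrist force passes 120 N, or if a joint passes its speed limit or range.

## Working session

There is one attempt and no reset: what is moved stays moved. The work goes in short steps, Python scripts to look and compute and a shell command to move; the robot and the scene stay as the last step left them, time stands still between calls to the robot, and variables do not carry over. Pictures are saved under pics/ and viewed, at most 18 in all, crops included, and the job is handed in when it is done.

```bash
mkdir -p pics; python3 - <<'E'
from rig import ctrl, optics
import cv2, numpy as np, pickle
s=ctrl.sense(); print(s['time_s'],s['eef_pos'],s['ee_rot'],s['grip_width'])
for n in ("scene","side","wrist"):
    c=optics.capture(n); pickle.dump(c,open(f'pics/{n}0.pkl','wb')); cv2.imwrite(f'pics/{n}0.png',c['img'])
    print(n,c['K'][0],c['K'][1,2],(-c['R'].T@c['t']).round(), c['R'][2].round(2))
E
```

```text
0.0 [144.85296177 504.34975919 230.72306549] [-2.49708326e-04  1.39450341e-01  9.90228849e-01 -6.06032861e-04] 1.0005802475955816
scene [380.41806953   0.         250.25440933] 197.67841176305248 [1067.  257.  879.] [-0.53 -0.27 -0.8 ]
side [477.4236754    0.         255.13808649] 188.61816707630842 [  438. -1115.   752.] [ 0.07  0.83 -0.55]
wrist [308.20310107   0.         254.3732351 ] 184.25883448535927 [ 70. 527. 374.] [ 0.29 -0.08 -0.95]
```

View pics/scene0.png

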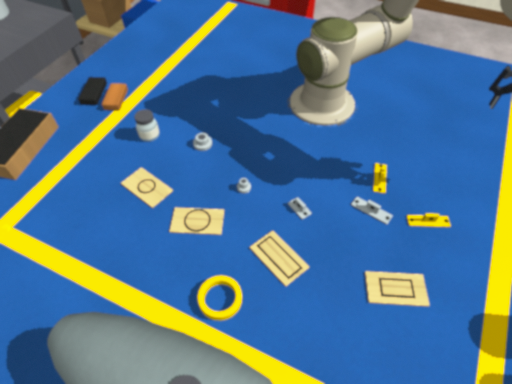

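View pics/side0.png

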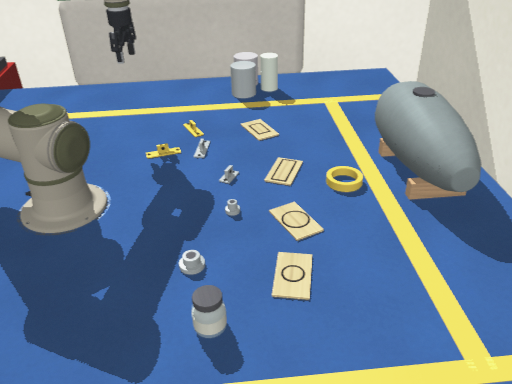

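The scene view shows the fuel cap at (203,142), the oil cap (244,186), the short bracket (300,208), and three long T-brackets: grey at (372,209), yellow at (380,177) and yellow at (429,220). The grey one is meant, because the yellow ones are the look-alikes. The boards are oil (147,187), fuel (197,220), long (279,257) and short (397,288). The side view agrees: grey long at (203,149), yellow at (163,152) and (193,128).

```bash
cat > h.py <<'E'
import cv2, numpy as np, pickle
def bp(c,uv,z):
    uv=np.atleast_2d(np.asarray(uv,float)); K,R,t=c['K'],c['R'],np.asarray(c['t']).ravel()
    d=np.c_[uv,np.ones(len(uv))]@np.linalg.inv(K).T@R; o=-R.T@t
    return (o+d*((z-o[2])/d[:,2])[:,None])[:,:2]
def pj(c,X):
    p=(np.atleast_2d(X)@c['R'].T+np.asarray(c['t']).ravel())@c['K'].T
    return p[:,:2]/p[:,2:]
def mask(c,kind):
    h=cv2.cvtColor(c['img'],cv2.COLOR_BGR2HSV); H,S,V=[h[...,i].astype(int) for i in range(3)]
    if kind=='wood': m=(H>10)&(H<32)&(S>40)&(S<150)&(V>120)
    elif kind=='steel': m=(S<70)&(V>75)
    elif kind=='dark': m=(V<75)
    return m.astype(np.uint8)
def blob(m,uv,r=8):
    n,l,st,ce=cv2.connectedComponentsWithStats(m,connectivity=8)
    d=[np.hypot(*(ce[i]-uv)) if st[i,4]>15 else 1e9 for i in range(n)]; d[0]=1e9
    i=int(np.argmin(d)); return (l==i).astype(np.uint8),ce[i],st[i]
E
python3 - <<'E'
from h import *
B={'oil':[(147,187),(293,275)],'fuel':[(197,220),(297,220)],'long':[(279,257),(284,171)],'short':[(397,288),(260,129)]}
P={'fuel':[(203,142),(192,263)],'oil':[(244,186),(232,208)],'long':[(372,209),(203,149)],'short':[(300,208),(229,175)]}
cs=[pickle.load(open(f'pics/{n}0.pkl','rb')) for n in('scene','side')]
for k,v in B.items():
    for c,uv in zip(cs,v):
        m=cv2.morphologyEx(mask(c,'wood'),cv2.MORPH_CLOSE,np.ones((5,5)))
        b,ce,st=blob(m,uv); cn=max(cv2.findContours(b,0,1)[0],key=len)[:,0]
        print('pad',k,st[4],cv2.minAreaRect(bp(c,cn,6).astype(np.float32)))
for k,v in P.items():
    for c,uv in zip(cs,v):
        b,ce,st=blob(mask(c,'steel'),uv); cn=max(cv2.findContours(b,0,1)[0],key=len)[:,0]
        r=cv2.minAreaRect(bp(c,cn,5).astype(np.float32))
        print('part',k,st[4],ce.round(1),'z16:',bp(c,ce,14).round(1),np.round(r[1],0),round(r[2],1))
E
cat > crop.py <<'E'
E
python3 -c "
import cv2
a=cv2.imread('pics/scene0.png')[150:250,270:470]
cv2.imwrite('pics/crop0.png',cv2.resize(a,(800,400),interpolation=cv2.INTER_CUBIC))"
```

```text
pad oil 1026 ((581.2824096679688, -336.648193359375), (141.76126098632812, 80.61222076416016), 76.54036712646484)
pad oil 1607 ((578.956787109375, -342.36151123046875), (142.67962646484375, 78.94095611572266), 76.4278564453125)
pad fuel 1255 ((619.9804077148438, -140.5074462890625), (80.81781005859375, 140.60256958007812), 22.632322311401367)
pad fuel 1065 ((617.9153442382812, -146.08615112304688), (81.91828155517578, 141.9314422607422), 22.438411712646484)
pad long 1565 ((626.1049194335938, 106.10977172851562), (140.53370666503906, 80.80326080322266), 65.06615447998047)
pad long 664 ((624.1973876953125, 99.95922088623047), (143.84873962402344, 79.6331787109375), 65.02532196044922)
pad short 1843 ((580.9937133789062, 396.0224609375), (80.56871032714844, 140.7410888671875), 22.084718704223633)
pad short 433 ((579.6863403320312, 389.4146728515625), (81.6132583618164, 144.7689208984375), 21.620723724365234)
part fuel 250 [202.3 141.4] z16: [[ 356.4 -275.8]] [73. 58.] 25.2
part fuel 509 [191.4 262.2] z16: [[ 354.1 -284.2]] [84. 58.] 89.6
part oil 156 [243.5 185.5] z16: [[461.3 -75.8]] [53. 38.] 26.1
part oil 194 [232.  207.4] z16: [[458.7 -81.5]] [75. 38.] 86.1
part long 473 [371.7 209.4] z16: [[385.3 281.7]] [111.  47.] 79.0
part long 189 [201.5 148.6] z16: [[378.9 257.8]] [123.  36.] 79.3
part short 255 [299.4 207.9] z16: [[465.9 100.3]] [66. 37.] 59.3
part short 190 [228.6 174.5] z16: [[457.9  86.2]] [95. 47.] 59.1
```

View pics/crop0.png

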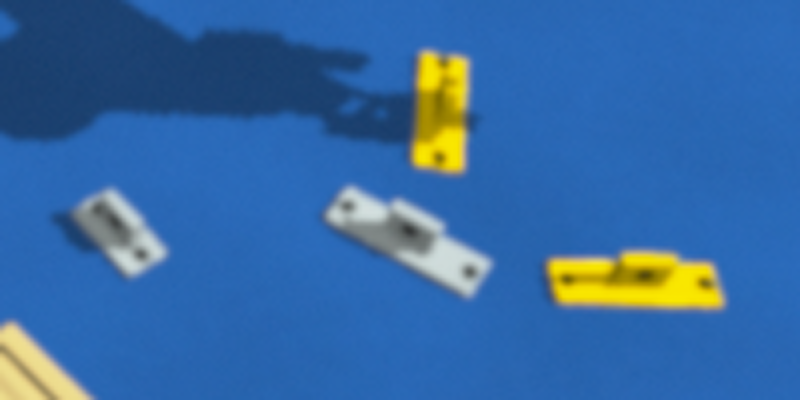

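The enlarged crop confirms it. The grey T-bracket in the middle, with its lug and two holes, is the long bracket, and both similar ones are plainly yellow. The small grey one on the left is the short bracket. I'm moving the wrist camera over the long bracket.

```bash
cat >> h.py <<'E'
from scipy.optimize import minimize
def prism(lx,ly,z0,z1): return np.array([[a*lx/2,b*ly/2,z] for a in(-1,1) for b in(-1,1) for z in(z0,z1)])
def cyl(d,z0,z1):
    a=np.linspace(0,2*np.pi,48,endpoint=False); return np.r_[tuple(np.c_[d/2*np.cos(a),d/2*np.sin(a),0*a+z] for z in(z0,z1))]
M={'fuel':[cyl(60,0,12),cyl(40,12,32)],'oil':[cyl(40,0,12),cyl(26,12,32)],
 'long':[prism(110,34,0,5),prism(36,10,5,32)],'short':[prism(66,34,0,5),prism(36,10,5,32)],'pad':[prism(140,80,0,6)]}
def fit(c,kind,x,y,yaw,z=0,it=2,rad=110):
    """silhouette fit: returns x,y,yaw(deg),IoU"""
    S=4; m=mask(c,'wood' if kind=='pad' else 'steel')
    u0,v0=pj(c,[x,y,z])[0]; x0=int(max(u0-rad,0)); y0=int(max(v0-rad,0))
    m=m[y0:y0+2*rad,x0:x0+2*rad]
    m=cv2.morphologyEx(m,cv2.MORPH_CLOSE,np.ones((7,7) if kind=='pad' else (3,3)))
    n,l,st,ce=cv2.connectedComponentsWithStats(m); d=[1e9]+[np.hypot(*(ce[i]-(u0-x0,v0-y0)))-2*st[i,4]**.5 if st[i,4]>100 else 1e9 for i in range(1,n)]
    b=(l==int(np.argmin(d))).astype(np.uint8); cs=cv2.findContours(b,0,1)[0]; cv2.drawContours(b,cs,-1,1,-1)
    b=(cv2.resize(b.astype(np.float32),None,fx=S,fy=S,interpolation=cv2.INTER_LINEAR)>.5).astype(np.uint8)
    def ren(p):
        a=np.radians(p[2]); R=np.array([[np.cos(a),-np.sin(a),0],[np.sin(a),np.cos(a),0],[0,0,1]]); o=np.zeros_like(b)
        for q in M[kind]:
            uv=(pj(c,q@R.T+[p[0],p[1],z])-[x0,y0]+.5)*S-.5
            cv2.fillConvexPoly(o,cv2.convexHull((uv*16).round().astype(np.int32)),1,shift=4)
        return o
    f=lambda p:1-(ren(p)&b).sum()/max((ren(p)|b).sum(),1)
    p=[x,y,yaw]
    # centroid start
    for _ in range(2):
        o=ren(p); 
        if o.sum() and b.sum():
            g=lambda w:np.array(np.nonzero(w)).mean(1)[::-1]/S+[x0,y0]
            dz=bp(c,g(b),z+8)[0]-bp(c,g(o),z+8)[0]; p=[p[0]+dz[0],p[1]+dz[1],p[2]]
    for s in (8,2)[:it]:
        p=minimize(f,p,method='Nelder-Mead',options=dict(initial_simplex=[p,[p[0]+s,p[1],p[2]],[p[0],p[1]+s,p[2]],[p[0],p[1],p[2]+s*1.5]],xatol=.05,fatol=1e-4)).x
    return np.round(p,1),round(1-f(p),3)
def snap(n):
    from rig import optics; import time
    c=optics.capture('wrist'); cv2.imwrite(f'pics/{n}.png',c['img']); pickle.dump(c,open(f'pics/{n}.pkl','wb')); return c
def tool():
    from rig import ctrl; from scipy.spatial.transform import Rotation as Ro
    s=ctrl.sense(); w,x,y,z=s['ee_rot']; m=Ro.from_quat([x,y,z,w]).as_matrix()
    return s['eef_pos'].round(1),round(float(np.degrees(np.arctan2(m[1,1],m[0,1]))),1),s
E
python3 -m handwheel '[[[-1,0.63,-0.53,-0.12,0],[-1,0.63,-0.53,-0.12,0],[-1,0.63,-0.53,-0.12,0],[-1,0.63,-0.53,-0.12,0],[-1,0.63,-0.53,-0.12,0],[-1,0.63,-0.53,-0.12,0],[-1,0.63,-0.53,-0.12,0],[-1,0.63,-0.53,-0.12,0],[-1,0.63,-0.53,-0.12,0],[-1,0.63,-0.53,-0.12,0]]]' 80
python3 - <<'E'
from h import *
c=snap('w1'); print(tool()[:2]); print((-c['R'].T@c['t']).round())
for k,x,y in(('long',382,270),('short',462,93)):
    for a in(0,45,90,135): print(k,fit(c,k,x,y,a))
E
```

```text
time_s: 1.15
eef_pos: [461.0, 238.2, 170.9]
ee_rot: [-0.0, 0.14, 0.99, -0.0]
force: [0.1, 0.3, -0.0]
grip_width: 0.999
grip_force: 0.0
(array([464.7, 234.7, 169.8]), 73.8)
[386. 261. 314.]
long (array([377. , 281.5,  78.6]), np.float64(0.985))
long (array([377. , 281.5,  78.6]), np.float64(0.985))
long (array([377. , 281.5,  78.6]), np.float64(0.985))
long (array([377. , 281.5,  78.6]), np.float64(0.985))
short (array([457. ,  97.5,  60.1]), np.float64(0.965))
short (array([457. ,  97.5,  60.1]), np.float64(0.966))
short (array([456.9,  97.5,  59.9]), np.float64(0.966))
short (array([457. ,  97.5,  60.1]), np.float64(0.966))
```

View pics/w1.png

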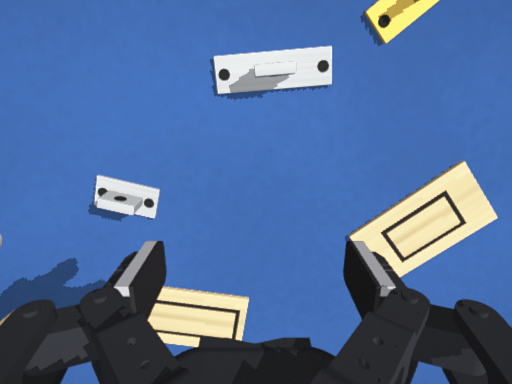

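The wrist view shows the grey long bracket at (273,70), the short bracket at (127,197), and the short and long boards at (425,225) and (195,315), clear of the fingers. Next I turn and go to a hover above the long bracket.

```bash
python3 -m handwheel '[[[-1,-0.2,0.1,-0.1,-1],[-1,-0.2,0.1,-0.1,-1],[-1,-0.2,0.1,-0.1,-1],[-1,-0.2,0.1,-0.1,-1],[-1,-0.2,0.1,-0.2,-1],[-0.5,-0.2,0.1,-0.2,-1],[-0.2,-0.2,0.1,-0.2,-1],[0,-0.2,0.1,-0.1,-1],[0,0,0.1,-0.1,-1],[0,0,0,0,-1]]]' && python3 -m handwheel '[[[0,0,0,0,-0.65],[0,0,0,0,0],[0,0,0,0,0]]]'
python3 - <<'E'
from h import *
c=snap('w2'); print(tool()[:2]); print(fit(c,'long',377,281.5,78.6)); print(pj(c,[377,281,0]))
E
```

```text
time_s: 2.2
eef_pos: [379.4, 284.9, 110.6]
ee_rot: [-0.0, 0.745, 0.667, -0.001]
force: [0.9, -0.4, 0.5]
grip_width: 0.501
grip_force: 0.0
time_s: 2.5
eef_pos: [379.9, 284.6, 111.2]
ee_rot: [-0.0, 0.772, 0.635, -0.0]
force: [0.1, 0.2, 0.9]
grip_width: 0.504
grip_force: 0.0
(array([380. , 284.6, 111.3]), -11.1)
(array([377. , 281.2,  78.6]), np.float64(0.985))
[[252.44211965 186.17258435]]
```

```bash
python3 -m handwheel '[[[0,-0.06,-0.07,-0.4,-0.04],[0,0,0,-0.5,0],[0,0,0,-0.5,0],[0,0,0,-0.4,0],[0,0,0,-0.2,0],[0,0,0,-0.05,0],[0.5,0,0,0,0],[1,0,0,0,0],[1,0,0,0,0],[1,0,0,0,0]]]' 80 && python3 -m handwheel '[[[1,0,0,0,0],[1,0,0,0,0],[1,0,0,0.1,0],[1,0,0,0.4,0],[1,0,0,0.8,0],[1,0,0,0.8,0],[1,0,0,0.3,0]]]'
python3 - <<'E'
from h import *
c=snap('w3'); p,y,s=tool(); print(p,y,s['grip_width']*85); print(fit(c,'long',377,281.5,78.6,z=p[2]-8.5))
E
```

```text
time_s: 3.55
eef_pos: [377.6, 281.3, 9.9]
ee_rot: [0.0, 0.775, 0.632, 0.001]
force: [-0.5, -1.5, 5.3]
grip_width: 0.093
grip_force: 79.2
time_s: 4.25
eef_pos: [378.1, 281.6, 132.7]
ee_rot: [0.001, 0.775, 0.632, 0.003]
force: [1.5, -0.1, -1.7]
grip_width: 0.095
grip_force: 78.3
[378.5 281.8 133.4] -11.5 8.174602060004899
(array([384.8, 317.2,  78.1]), np.float64(0.762))
```

View pics/w3.png

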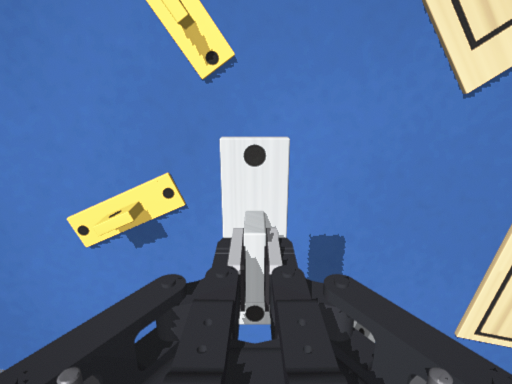

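The long bracket is gripped square by its lug and lifted, with its far hole at (255,155). Next is the long board.

```bash
python3 -m handwheel '[[[1,0.46,-0.6,0.2,-0.19],[1,0.46,-0.6,0.2,-0.19],[1,0.46,-0.6,0.2,-0.19],[1,0.46,-0.6,0.2,-0.19],[1,0.46,-0.6,0.2,-0.19],[1,0.46,-0.6,0.2,-0.19],[1,0.46,-0.6,0.1,-0.19],[1,0.46,-0.6,0.1,-0.19],[1,0.46,-0.6,0,-0.19],[1,0,0,0,0]]]'
python3 -m handwheel '[[[1,0,0,0,0],[1,0,0,0,0]]]'
cat >> h.py <<'E'
def go(tx,ty,yaw):
    "shift and turn still to go, in row units"
    p,y,_=tool(); d=(yaw-y+90)%180-90; print('at',p,y,'to go',np.round((np.array([tx,ty])-p[:2])/50,2),'twist',round(d/8,2))
E
python3 - <<'E'
from h import *
c=snap('w4'); r=fit(c,'pad',624,101,65); print(r); print(pj(c,[r[0][0],r[0][1],6])); go(r[0][0],r[0][1],r[0][2]-90)
E
```

```text
time_s: 5.3
eef_pos: [585.4, 7.6, 197.5]
ee_rot: [0.0, 0.846, 0.534, -0.0]
force: [-0.1, 1.2, -1.7]
grip_width: 0.095
grip_force: 78.6
time_s: 5.5
eef_pos: [583.4, 11.9, 198.3]
ee_rot: [-0.0, 0.844, 0.536, -0.0]
force: [-0.5, 0.6, -1.9]
grip_width: 0.096
grip_force: 78.6
(array([623.7, 106.8,  65.3]), np.float64(0.991))
[[251.4726183   60.72890136]]
at [583.4  12.  198.6] -25.2 to go [0.81 1.9 ] twist 0.06
```

```bash
python3 -m handwheel '[[[1,0.3,0.7,-0.3,0.06],[1,0.3,0.7,-0.6,0],[1,0.21,0.5,-0.7,0],[1,0,0,-0.8,0],[1,0,0,-0.7,0],[1,0,0,-0.3,0],[1,0,0,-0.1,0],[1,0,0,0,0],[1,0,0,0,0]]]'
python3 -c "
from h import *
go(623.7,106.8,-24.7)"
```

```text
time_s: 6.45
eef_pos: [625.5, 106.1, 25.8]
ee_rot: [0.001, 0.842, 0.539, 0.001]
force: [1.1, 1.1, -0.8]
grip_width: 0.097
grip_force: 78.7
at [625.5 106.1  25.8] -24.8 to go [-0.04  0.01] twist 0.01
```

```bash
python3 -m handwheel '[[[1,-0.02,0,-0.1,0],[1,0,0,-0.08,0],[1,0,0,0,0],[1,0,0,0,0],[0.5,0,0,0,0],[0.3,0,0,0,0],[0.3,0,0,0,0]]]'
python3 -m handwheel '[[[0.3,0,0,0.2,0],[0.3,0,0,0.7,0],[0,0,0,1,0],[-0.5,-0.1,-0.2,0.7,0],[-0.5,0,0,0,0],[-0.5,0,0,0,0]]]'
python3 - <<'E'
from h import *
c=snap('w5'); print(tool()[:2]); print(fit(c,'pad',624,107,65),fit(c,'long',624,107,65,z=6))
E
```

```text
time_s: 7.15
eef_pos: [623.5, 106.0, 14.7]
ee_rot: [0.0, 0.842, 0.539, 0.0]
force: [0.0, -0.4, -0.3]
grip_width: 0.353
grip_force: 0.0
time_s: 7.75
eef_pos: [618.6, 96.0, 145.7]
ee_rot: [0.0, 0.842, 0.539, 0.001]
force: [-1.0, 0.5, -0.6]
grip_width: 0.75
grip_force: 0.0
(array([618.1,  96.1, 144.3]), -24.8)
(array([623.4, 106.5,  65.2]), np.float64(0.99)) (array([629.5, 120.9,  65.2]), np.float64(0.36))
```

View pics/w5.png

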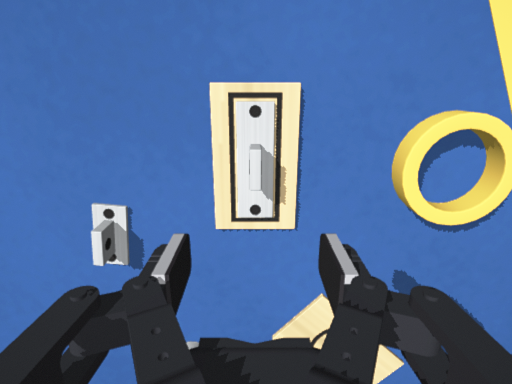

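The long bracket lies inside its outline, with holes at (255,111) and (255,210). I'm checking the centring from the holes, and measuring the short bracket (110,235) from the same shot.

```bash
cat >> h.py <<'E'
def holes(c,uvs,z,r=9):
    P=[]
    for u,v in uvs:
        g=cv2.cvtColor(c['img'],cv2.COLOR_BGR2GRAY)[v-r:v+r+1,u-r:u+r+1]; w=np.clip(110.-g,0,60); Y,X=np.mgrid[-r:r+1,-r:r+1]
        P.append((u+(w*X).sum()/w.sum(),v+(w*Y).sum()/w.sum()))
    q=bp(c,P,z); d=q[1]-q[0]; return q.mean(0).round(1),np.hypot(*d).round(1),np.degrees(np.arctan2(d[1],d[0])).round(1)%180
E
python3 - <<'E'
from h import *
c=pickle.load(open('pics/w5.pkl','rb')); print(holes(c,[(255,111),(255,210)],11,7)); print(fit(c,'short',457,97.5,60)); print(tool()[2]['joints'].round(2))
E
```

```text
(array([623.2, 106.3]), np.float64(93.2), np.float64(65.2))
(array([456.1,  97.6,  58.5]), np.float64(0.96))
[-0.03  0.61  1.29  0.    1.25  0.4 ]
```

```bash
python3 -m handwheel '[[[0,-0.65,0,-0.1,-0.15],[0,-0.65,0,-0.1,-0.15],[0,-0.65,0,-0.2,-0.15],[0,-0.65,0,-0.2,-0.15],[0,-0.65,0,-0.1,-0.1],[0,0,0,0,0],[0,0,0,0,0],[0,0,0,0,0]]]'
python3 - <<'E'
from h import *
c=snap('w6'); r=fit(c,'short',456.5,97.5,59); print(r); go(r[0][0],r[0][1],r[0][2]-90)
E
```

```text
time_s: 8.6
eef_pos: [456.7, 96.1, 109.6]
ee_rot: [0.0, 0.868, 0.497, 0.0]
force: [-0.1, -0.1, 0.6]
grip_width: 0.503
grip_force: 0.0
(array([456.5,  97.4,  59.6]), np.float64(0.982))
at [456.8  96.  109.6] -30.3 to go [-0.01  0.03] twist -0.01
```

```bash
python3 -m handwheel '[[[0,0,0.03,-0.4,0],[0,0,0,-0.6,0],[0,0,0,-0.5,0],[0,0,0,-0.35,0],[0,0,0,-0.13,0],[0,0,0,-0.03,0],[0.5,0,0,0,0],[1,0,0,0,0],[1,0,0,0,0],[1,0,0,0,0]]]' 80 && python3 -m handwheel '[[[1,0,0,0,0],[1,0,0,0,0],[1,0,0,0.1,0],[1,0,0,0.4,0],[1,0,0,0.8,0],[1,0,0,0.8,0],[1,0,0,0.3,0]]]'
python3 -m handwheel '[[[1,0.32,0.42,0.2,0.8],[1,0.32,0.42,0.2,0.8],[1,0.32,0.42,0.2,0.8],[1,0.32,0.42,0.2,0.8],[1,0.32,0.42,0.2,0.8],[1,0.32,0.42,0.1,0.8],[1,0.32,0.42,0.1,0.8],[1,0.32,0.42,0.1,0.9],[1,0.32,0.42,0,0],[1,0.32,0.42,0,0]]]'
python3 -m handwheel '[[[1,0,0,0,0],[1,0,0,0,0],[1,0,0,0,0]]]'
python3 - <<'E'
from h import *
c=snap('w7'); r=fit(c,'pad',580,395,112); print(r); print(pj(c,[r[0][0],r[0][1],6])); go(r[0][0],r[0][1],r[0][2]-90)
E
```

```text
time_s: 9.65
eef_pos: [456.7, 97.6, 10.3]
ee_rot: [0.001, 0.868, 0.497, 0.001]
force: [-2.0, 0.1, 6.1]
grip_width: 0.097
grip_force: 79.1
time_s: 10.35
eef_pos: [457.3, 97.6, 133.2]
ee_rot: [0.002, 0.867, 0.497, 0.002]
force: [0.3, 0.2, -0.7]
grip_width: 0.101
grip_force: 78.2
time_s: 11.35
eef_pos: [616.3, 308.4, 194.8]
ee_rot: [0.0, 0.562, 0.827, 0.0]
force: [0.0, -0.2, -0.3]
grip_width: 0.097
grip_force: 78.2
time_s: 11.65
eef_pos: [615.7, 307.0, 194.6]
ee_rot: [-0.0, 0.562, 0.827, -0.0]
force: [0.4, -0.1, -1.1]
grip_width: 0.097
grip_force: 78.5
(array([578.4, 397.9, 112. ]), np.float64(0.988))
[[253.10374877  65.86390588]]
at [615.7 307.  194.7] 21.6 to go [-0.75  1.82] twist 0.05
```

View pics/w7.png

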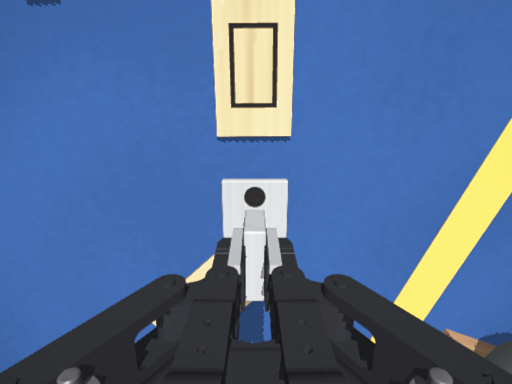

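The short bracket is in the grip. The short board's outline spans about (229–278, 23–108), so its centre is near (253.5,65.5), which agrees with the fit.

```bash
python3 -m handwheel '[[[1,-0.3,0.7,-0.3,0.05],[1,-0.3,0.7,-0.6,0],[1,-0.15,0.42,-0.7,0],[1,0,0,-0.8,0],[1,0,0,-0.6,0],[1,0,0,-0.27,0],[1,0,0,-0.1,0],[1,0,0,0,0],[1,0,0,0,0]]]'
python3 -c "
from h import *
go(578.4,397.9,22)"
```

```text
time_s: 12.6
eef_pos: [579.4, 398.8, 27.9]
ee_rot: [0.001, 0.559, 0.829, 0.001]
force: [0.3, -0.2, 0.0]
grip_width: 0.096
grip_force: 78.4
at [579.4 398.8  27.9] 22.0 to go [-0.02 -0.02] twist 0.0
```

```bash
python3 -m handwheel '[[[1,-0.01,-0.01,-0.13,0],[1,0,0,-0.08,0],[1,0,0,0,0],[1,0,0,0,0],[0.5,0,0,0,0],[0.3,0,0,0,0],[0.3,0,0,0,0]]]'
python3 -m handwheel '[[[0.3,0,0,0.2,0],[0.3,0,0,0.7,0],[0,0,0,1,0],[-0.5,0.08,-0.2,0.7,0],[-0.5,0,0,0,0],[-0.5,0,0,0,0]]]'
python3 - <<'E'
from h import *
c=snap('w8'); print(tool()[:2]); r=fit(c,'pad',578.4,398,112); print(r)
g=cv2.cvtColor(c['img'],cv2.COLOR_BGR2GRAY)
for s in(-1,1):
    a=np.radians(112); print(pj(c,[578.4+s*24.6*np.cos(a),398+s*24.6*np.sin(a),11]))
cv2.imwrite('pics/w8c.png',cv2.resize(c['img'][60:260,140:370],None,fx=2.5,fy=2.5))
E
```

```text
time_s: 13.3
eef_pos: [577.9, 398.1, 15.1]
ee_rot: [-0.0, 0.559, 0.829, -0.0]
force: [0.5, -0.0, 0.5]
grip_width: 0.348
grip_force: 0.0
time_s: 13.9
eef_pos: [582.2, 388.0, 146.4]
ee_rot: [0.0, 0.559, 0.829, 0.001]
force: [-0.0, 0.9, -0.9]
grip_width: 0.749
grip_force: 0.0
(array([581.7, 388. , 144.8]), 22.0)
(array([578.7, 397.1, 112. ]), np.float64(0.982))
[[254.18679179 188.2966735 ]]
[[254.20286155 136.64080455]]
```

View pics/w8c.png

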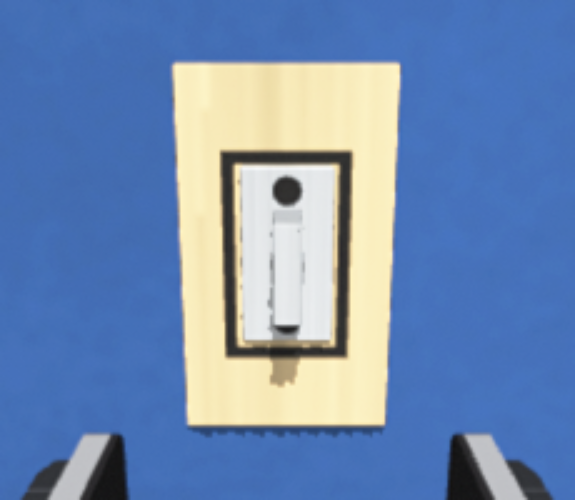

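The short bracket sits centred inside its outline; its upper hole is at (287,190) in the crop, as predicted. Next is the oil cap.

```bash
python3 -m handwheel '[[[-0.5,-0.24,-0.93,0,0],[-0.5,-0.24,-0.93,0,0],[-0.5,-0.24,-0.93,0,0],[-0.5,-0.24,-0.93,0,0],[-0.5,-0.24,-0.93,0,0],[-0.5,-0.24,-0.93,0,0],[-0.5,-0.24,-0.93,0,0],[-0.5,-0.24,-0.93,-0.2,0],[-0.5,-0.24,-0.93,-0.2,0],[-0.5,-0.24,-0.93,-0.2,0]]]'
python3 -m handwheel '[[[-0.5,0,0,0,0],[-0.5,0,0,0,0],[-0.5,0,0,0,0]]]'
python3 - <<'E'
from h import *
c=snap('w9'); r=fit(c,'oil',459,-79,0); print(r); go(r[0][0],r[0][1],22)
E
```

```text
time_s: 14.95
eef_pos: [460.6, -78.1, 114.1]
ee_rot: [-0.001, 0.559, 0.829, -0.0]
force: [0.6, -0.4, -0.3]
grip_width: 0.746
grip_force: 0.0
time_s: 15.25
eef_pos: [462.0, -75.9, 115.0]
ee_rot: [-0.0, 0.558, 0.83, 0.0]
force: [-1.3, -1.1, -0.7]
grip_width: 0.745
grip_force: 0.0
(array([457.7, -77.4,   7.7]), np.float64(0.962))
at [462.1 -75.7 115.1] 22.2 to go [-0.09 -0.03] twist -0.03
```

View pics/w9.png

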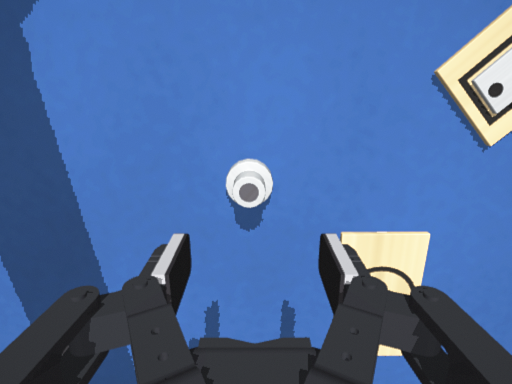

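The oil cap is at (249,184), standing clear between the open fingers. I'm grasping it.

```bash
python3 -m handwheel '[[[-0.3,-0.09,-0.03,-0.4,0],[-0.2,0,0,-0.6,0],[0,0,0,-0.5,0],[0,0,0,-0.35,0],[0,0,0,-0.13,0],[0,0,0,-0.03,0],[0.3,0,0,0,0],[0.7,0,0,0,0],[0.7,0,0,0,0],[0.7,0,0,0,0]]]' 80 && python3 -m handwheel '[[[0.7,0,0,0,0],[0.7,0,0,0.1,0],[0.7,0,0,0.4,0],[0.7,0,0,0.8,0],[0.7,0,0,0.8,0],[0.7,0,0,0.3,0]]]'
python3 -m handwheel '[[[0.7,0.1,-0.57,0.2,-1],[0.7,0.1,-0.57,0.2,-1],[0.7,0.1,-0.57,0.2,-1],[0.7,0.1,-0.57,0.2,-1],[0.7,0.1,-0.57,0.2,-1],[0.7,0.1,-0.57,0,-1],[0.7,0.1,-0.57,0,-1],[0.7,0.1,-0.57,0,-1],[0.7,0.1,-0.57,0,-1],[0.7,0.1,-0.57,0,-1]]]'
python3 -m handwheel '[[[0.7,0,0,0,-0.9],[0.7,0,0,0,-0.9],[0.7,0,0,0,0],[0.7,0,0,0,0],[0.7,0,0,0,0]]]'
python3 - <<'E'
from h import *
c=snap('w10'); r=fit(c,'pad',580,-338,76.5); print(r); print(pj(c,[r[0][0],r[0][1],6])); go(r[0][0],r[0][1],-72)
E
```

```text
time_s: 16.3
eef_pos: [458.1, -78.3, 15.9]
ee_rot: [0.001, 0.559, 0.829, 0.0]
force: [-1.5, 2.3, 5.8]
grip_width: 0.27
grip_force: 79.0
time_s: 16.9
eef_pos: [458.7, -78.9, 138.9]
ee_rot: [0.003, 0.559, 0.829, 0.0]
force: [0.1, 0.5, -0.5]
grip_width: 0.27
grip_force: 78.7
time_s: 17.9
eef_pos: [507.5, -364.5, 185.4]
ee_rot: [0.0, 0.962, 0.273, 0.0]
force: [0.6, -0.2, -0.3]
grip_width: 0.272
grip_force: 78.7
time_s: 18.4
eef_pos: [507.5, -363.3, 185.1]
ee_rot: [0.0, 0.988, 0.155, 0.0]
force: [0.2, 0.6, -0.5]
grip_width: 0.266
grip_force: 78.8
(array([ 578.2, -338.1,   76.4]), np.float64(0.992))
[[253.14276136  89.03310576]]
at [ 507.5 -363.3  185. ] -72.2 to go [1.41 0.5 ] twist 0.03
```

View pics/w10.png

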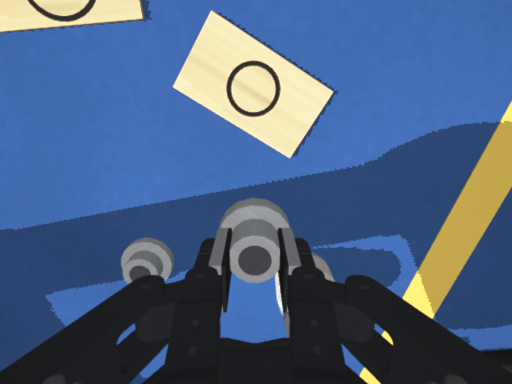

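The oil board's circle is at (253,89) and the cap is upright in the grip. The fuel cap shows at (147,260).

```bash
python3 -m handwheel '[[[0.7,0.5,0.2,-0.3,0],[0.7,0.5,0.2,-0.6,0],[0.7,0.4,0.09,-0.7,0],[0.7,0,0,-0.7,0],[0.7,0,0,-0.5,0],[0.7,0,0,-0.26,0],[0.7,0,0,0,0],[0.7,0,0,0,0],[0.7,0,0,0,0]]]'
python3 -c "
from h import *
go(578.2,-338.1,-72)"
```

```text
time_s: 19.35
eef_pos: [578.2, -339.6, 33.7]
ee_rot: [0.001, 0.988, 0.153, 0.001]
force: [-0.1, -0.5, -0.9]
grip_width: 0.275
grip_force: 78.8
at [ 578.2 -339.6   33.7] -72.3 to go [0.   0.03] twist 0.04
```

```bash
python3 -m handwheel '[[[0.7,-0.01,0.02,-0.14,0],[0.7,0,0,-0.07,0],[0.7,0,0,0,0],[0.7,0,0,0,0],[0.2,0,0,0,0],[0,0,0,0,0],[-0.1,0,0,0,0]]]'
python3 -m handwheel '[[[-0.1,0,0,0.2,0],[-0.1,0,0,0.7,0],[-0.1,0,0,1,0],[-0.5,-0.3,-0.1,0.7,0],[-0.5,0,0,0,0],[-0.5,0,0,0,0]]]'
python3 - <<'E'
from h import *
c=snap('w11'); print(tool()[:2]); print(fit(c,'pad',578.2,-338.1,76.4),fit(c,'oil',578.2,-338.1,0,z=6))
cv2.imwrite('pics/w11c.png',cv2.resize(c['img'][30:230,140:370],None,fx=2.5,fy=2.5))
E
```

```text
time_s: 20.05
eef_pos: [576.9, -337.9, 21.1]
ee_rot: [-0.0, 0.988, 0.153, -0.0]
force: [-0.6, -0.1, 0.8]
grip_width: 0.552
grip_force: 0.0
time_s: 20.65
eef_pos: [562.0, -343.1, 152.2]
ee_rot: [0.001, 0.988, 0.153, 0.0]
force: [-0.6, 0.4, -0.4]
grip_width: 0.749
grip_force: 0.0
(array([ 561.8, -342.6,  150.8]), -72.4)
(array([ 578.3, -338.2,   76.5]), np.float64(0.989)) (array([ 609.5, -295.2,  -42.4]), np.float64(0.139))
```

View pics/w11c.png

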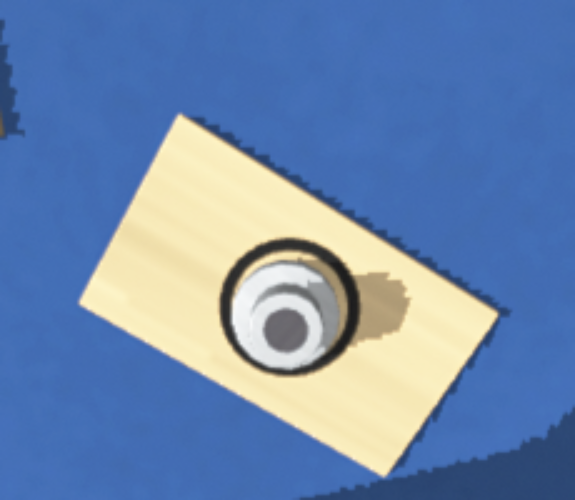

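The oil cap stands inside its outline, but its flange sits a little low in the view. I'm measuring the flange edge and grip top at their heights.

```bash
cat >> h.py <<'E'
def topfit(c,kind,x,y,z):
    "fit grip-top rim and flange by steel mask with wood removed"
    h=cv2.cvtColor(c['img'],cv2.COLOR_BGR2HSV).astype(int); steel=((h[...,1]<45)&(h[...,2]>60)).astype(np.uint8)
    def score(p):
        o=np.zeros_like(steel)
        for q in M[kind]: cv2.fillConvexPoly(o,cv2.convexHull((pj(c,q+[p[0],p[1],z])*16).round().astype(np.int32)),1,shift=4)
        box=cv2.dilate(o,np.ones((15,15))); return 1-(o&steel).sum()/((o|steel)*box).sum()
    from scipy.optimize import brute
    p=brute(score,((x-6,x+6.1),(y-6,y+6.1)),Ns=25,finish=None); return p,1-score(p)
E
python3 - <<'E'
from h import *
c=pickle.load(open('pics/w11.pkl','rb'))
print('dark top',bp(c,(254.4,162),38)); print(topfit(c,'oil',578.2,-338,6))
print('ring',bp(c,(256,152.8),6))
E
```

```text
dark top [[ 576.8118838  -337.37152027]]
(array([ 576.23333333, -336.94166667]), np.float64(0.9489096573208723))
ring [[ 578.56169673 -338.43981019]]
```

The cap is about 2 mm off, at (-1.8,+1.2). I'm regripping it and shifting it.

```bash
python3 -m handwheel '[[[-0.5,0.3,0.1,-0.7,0],[-0.3,0,0,-1,0],[-0.1,0,0,-0.7,0],[-0.1,0,0,-0.16,0],[-0.1,0,0,0,0],[0.3,0,0,0,0],[0.7,0,0,0,0],[0.7,0,0,0,0],[0.7,0,0,0,0],[0.7,0,0,0,0]]]' 80
python3 -m handwheel '[[[0.7,0,0,0.06,0],[0.7,0.035,-0.025,0,0],[0.7,0,0,0,0],[0.7,0,0,0,0],[0.7,0,0,-0.06,0],[0.7,0,0,0,0],[0.7,0,0,0,0]]]'
python3 -m handwheel '[[[0.2,0,0,0,0],[0,0,0,0,0],[-0.1,0,0,0,0],[-0.1,0,0,0.2,0],[-0.1,0,0,0.7,0],[-0.1,0,0,1,0],[-0.5,-0.3,-0.1,0.7,0],[-0.5,0,0,0,0],[-0.5,0,0,0,0]]]'
python3 - <<'E'
from h import *
c=snap('w12'); print(tool()[:2]); print(fit(c,'pad',578.2,-338.1,76.4),topfit(c,'oil',578.2,-338,6))
cv2.imwrite('pics/w12c.png',cv2.resize(c['img'][30:230,140:370],None,fx=2.5,fy=2.5))
E
```

```text
time_s: 21.7
eef_pos: [578.0, -338.8, 25.9]
ee_rot: [0.002, 0.988, 0.153, 0.001]
force: [0.1, 0.6, 6.4]
grip_width: 0.267
grip_force: 78.8
time_s: 22.4
eef_pos: [578.8, -339.2, 25.9]
ee_rot: [0.0, 0.988, 0.154, 0.0]
force: [-7.9, 6.0, 20.1]
grip_width: 0.266
grip_force: 80.9
time_s: 23.3
eef_pos: [563.7, -344.3, 154.1]
ee_rot: [0.0, 0.988, 0.153, 0.0]
force: [0.4, 0.9, -0.8]
grip_width: 0.748
grip_force: 0.0
(array([ 563.5, -343.9,  152.6]), -72.4)
(array([ 578.3, -338. ,   76.6]), np.float64(0.989)) (array([ 577.74583333, -338.45416667]), np.float64(0.9371859296482412))
```

View pics/w12c.png

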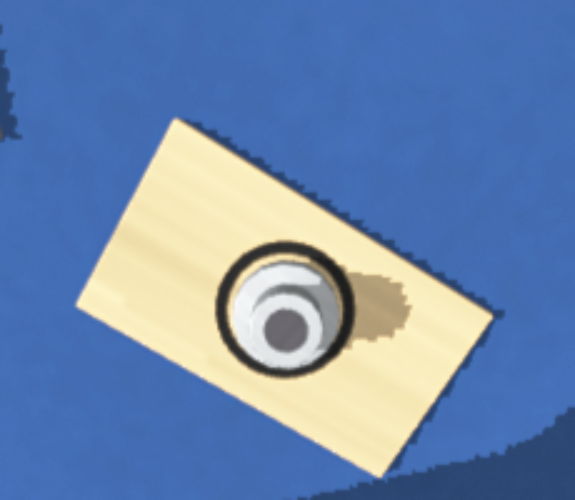

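The oil cap is now within 1 mm of centre. Next is the fuel cap.

```bash
python3 -m handwheel '[[[-0.5,-0.83,0.25,0,0],[-0.5,-0.83,0.25,0,0],[-0.5,-0.83,0.25,0,0],[-0.5,-0.83,0.25,-0.2,0],[-0.5,-0.83,0.25,-0.3,0],[-0.5,0,0,0,0],[-0.5,0,0,0,0],[-0.5,0,0,0,0],[-0.5,0,0,0,0]]]'
python3 - <<'E'
from h import *
c=snap('w13'); r=fit(c,'fuel',355,-280,0); print(r,topfit(c,'fuel',r[0][0],r[0][1],0)); go(r[0][0],r[0][1],-72)
c0=pickle.load(open('pics/scene0.pkl','rb')); print('jar base',bp(c0,(148,136),0))
E
```

```text
time_s: 24.25
eef_pos: [357.1, -282.1, 128.3]
ee_rot: [0.0, 0.988, 0.154, 0.0]
force: [-0.1, 0.2, -0.3]
grip_width: 0.749
grip_force: 0.0
(array([ 352.4, -278.2,   12. ]), np.float64(0.972)) (array([ 351.94583333, -278.15      ]), np.float64(0.9407146724417975))
at [ 357.  -282.   128.3] -72.3 to go [-0.09  0.08] twist 0.04
jar base [[ 399.63882272 -459.88086398]]
```

View pics/w13.png

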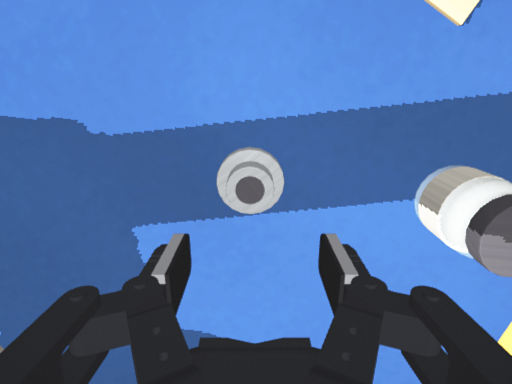

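The fuel cap is at (250,181), clear of the jar at (475,210). I'm grasping it.

```bash
python3 -m handwheel '[[[-0.5,-0.09,0.08,-0.6,0],[-0.4,0,0,-0.7,0],[-0.4,0,0,-0.5,0],[-0.4,0,0,-0.3,0],[-0.4,0,0,-0.13,0],[-0.4,0,0,-0.03,0],[-0.2,0,0,0,0],[0.4,0,0,0,0],[0.4,0,0,0,0],[0.4,0,0,0,0]]]' 100 && python3 -m handwheel '[[[0.4,0,0,0,0],[0.4,0,0,0.1,0],[0.4,0,0,0.4,0],[0.4,0,0,0.8,0],[0.4,0,0,0.8,0],[0.4,0,0,0.4,0]]]'
python3 -m handwheel '[[[0.4,0.65,0.38,0.17,0],[0.4,0.65,0.38,0.17,0],[0.4,0.65,0.38,0.17,0],[0.4,0.65,0.38,0.17,0],[0.4,0.65,0.38,0.17,0],[0.4,0.65,0.38,0.17,0],[0.4,0,0,0,0],[0.4,0,0,0,0],[0.4,0,0,0,0],[0.4,0,0,0,0]]]'
python3 - <<'E'
from h import *
c=snap('w14'); r=fit(c,'pad',619,-141,112.6); print(r); print(pj(c,[r[0][0],r[0][1],6])); go(r[0][0],r[0][1],-72.3)
E
```

```text
time_s: 25.3
eef_pos: [352.3, -278.3, 16.8]
ee_rot: [0.001, 0.988, 0.153, 0.001]
force: [-2.1, 2.1, 10.7]
grip_width: 0.432
grip_force: 99.4
time_s: 25.9
eef_pos: [352.3, -278.3, 143.8]
ee_rot: [0.002, 0.988, 0.153, 0.001]
force: [0.3, 0.4, -2.5]
grip_width: 0.429
grip_force: 100.8
time_s: 26.9
eef_pos: [546.0, -164.2, 191.3]
ee_rot: [-0.0, 0.988, 0.153, -0.0]
force: [-0.9, -0.4, -2.0]
grip_width: 0.43
grip_force: 100.7
(array([ 617. , -140.6,  112.4]), np.float64(0.985))
[[254.52780033  89.07327719]]
at [ 546.1 -164.2  191.3] -72.4 to go [1.42 0.47] twist 0.01
```

View pics/w14.png

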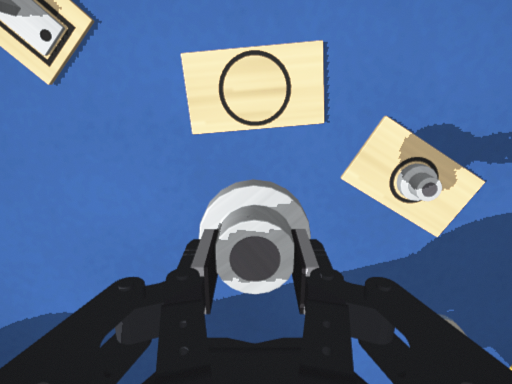

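The fuel cap is in the grip, and its circle is at (254.5,89).

```bash
python3 -m handwheel '[[[0.4,0.5,0.17,-0.3,0],[0.4,0.5,0.17,-0.6,0],[0.4,0.42,0.13,-0.7,0],[0.4,0,0,-0.7,0],[0.4,0,0,-0.5,0],[0.4,0,0,-0.35,0],[0.4,0,0,0,0],[0.4,0,0,0,0],[0.4,0,0,0,0]]]'
python3 -m handwheel '[[[0.4,0,0,0,0],[0.4,0,0,0,0],[0.4,0,0,0,0],[0.4,0,0,0,0]]]'
python3 -c "
from h import *
go(617,-140.6,-72.4)"
```

```text
time_s: 27.85
eef_pos: [618.4, -140.7, 35.4]
ee_rot: [0.001, 0.988, 0.153, 0.001]
force: [0.8, 0.2, -1.9]
grip_width: 0.434
grip_force: 100.7
time_s: 28.25
eef_pos: [617.8, -140.2, 34.0]
ee_rot: [0.0, 0.988, 0.153, 0.0]
force: [-0.1, 0.7, -2.7]
grip_width: 0.429
grip_force: 100.7
at [ 617.8 -140.2   34. ] -72.3 to go [-0.02 -0.01] twist -0.01
```

```bash
python3 -m handwheel '[[[0.4,-0.01,0,-0.12,0],[0.4,0,0,-0.1,0],[0.4,0,0,0,0],[0.4,0,0,0,0],[0.4,0,0,0,0],[0.1,0,0,0,0],[-0.3,0,0,0,0],[-0.5,0,0,0,0],[-0.5,0,0,0,0]]]'
python3 -m handwheel '[[[-0.5,0,0,0.2,0],[-0.5,0,0,0.7,0],[-0.5,0,0,1,0],[-0.5,-0.3,-0.1,0.7,0],[-0.5,-0.2,0,0,0],[-0.5,0,0,0,0],[-0.5,0,0,0,0]]]'
python3 - <<'E'
from h import *
c=snap('w15'); print(tool()[:2]); print(fit(c,'pad',617,-140.6,112.4),topfit(c,'fuel',617,-140.6,6),topfit(c,'oil',578,-338,6),fit(c,'pad',578.2,-338.1,76.4))
cv2.imwrite('pics/w15c.png',cv2.resize(c['img'][10:250,130:450],None,fx=2.5,fy=2.5))
E
```

```text
time_s: 29.15
eef_pos: [617.3, -140.2, 22.7]
ee_rot: [0.0, 0.988, 0.153, 0.0]
force: [0.4, -0.2, 0.8]
grip_width: 0.753
grip_force: 0.0
time_s: 29.85
eef_pos: [592.2, -145.1, 152.6]
ee_rot: [-0.0, 0.988, 0.153, -0.0]
force: [0.2, -0.6, 0.3]
grip_width: 0.75
grip_force: 0.0
(array([ 592.3, -145. ,  152.3]), -72.3)
(array([ 617.1, -140.6,  112.4]), np.float64(0.984)) (array([ 616.54583333, -138.53333333]), np.float64(0.9621954634556147)) (array([ 578.55416667, -337.95      ]), np.float64(0.9125993189557321)) (array([ 578.1, -338.8,   76.7]), np.float64(0.983))
```

View pics/w15c.png

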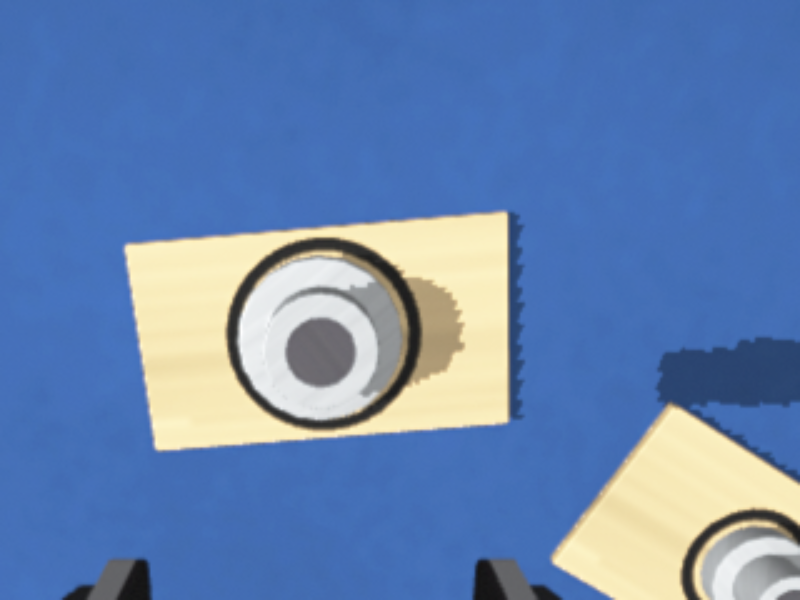

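The fuel cap lies inside its ring, with its top disc at (258.4,150.8). I'm cross-checking its centre from the discs and ring centroids.

```bash
python3 - <<'E'
from h import *
for n,top,ring in(('w15',(258,151),(259.6,143.6)),('w12',(254,162),(254,154))):
    c=pickle.load(open(f'pics/{n}.pkl','rb')); g=cv2.cvtColor(c['img'],cv2.COLOR_BGR2GRAY)
    b,ce,st=blob((cv2.inRange(g,80,135)>0).astype(np.uint8)&(cv2.circle(np.zeros_like(g),(int(top[0]),int(top[1])),16,1,-1)),top)
    print(n,st,'top',bp(c,ce,38).round(1))
    m=(g<70).astype(np.uint8); b,ce,st=blob(m,ring); cn=max(cv2.findContours(b,0,1)[0],key=len)
    e=cv2.minEnclosingCircle(bp(c,cn[:,0],6).astype(np.float32)); print('ring',e)
E
```

```text
w15 [245 138  27  26 573] top [[ 617.2 -139. ]]
ring ((617.03466796875, -140.6293182373047), 36.34095764160156)
w12 [246 154  17  17 223] top [[ 578.2 -338.3]]
ring ((578.5186157226562, -338.0830383300781), 26.331371307373047)
```

The oil cap is 0.4 mm off, which is fine. The fuel cap is about 1.7 mm off towards +y, so I'm regripping and shifting it.

```bash
python3 -m handwheel '[[[-0.5,0.3,0.1,-0.7,0],[-0.5,0.2,0,-1,0],[-0.5,0,0,-0.7,0],[-0.5,0,0,-0.18,0],[-0.4,0,0,0,0],[-0.1,0,0,0,0],[0.4,0,0,0,0],[0.4,0,0,0,0],[0.4,0,0,0,0],[0.4,0,0,0,0]]]' 80
python3 -m handwheel '[[[0.4,0,0,0.06,0],[0.4,0,-0.034,0,0],[0.4,0,0,0,0],[0.4,0,0,0,0],[0.4,0,0,-0.06,0],[0.4,0,0,0,0],[0.4,0,0,0,0]]]'
python3 -m handwheel '[[[0.1,0,0,0,0],[-0.3,0,0,0,0],[-0.5,0,0,0,0],[-0.5,0,0,0.2,0],[-0.5,0,0,0.7,0],[-0.5,0,0,1,0],[-0.5,-0.3,-0.1,0.7,0],[-0.5,-0.2,0,0.3,0],[-0.5,0,0,0,0],[-0.5,0,0,0,0]]]'
python3 - <<'E'
from h import *
c=snap('w16'); print(tool()[:2]); g=cv2.cvtColor(c['img'],cv2.COLOR_BGR2GRAY)
top=pj(c,[617,-140.6,38])[0]; ring=pj(c,[617,-140.6,6])[0]
b,ce,st=blob((cv2.inRange(g,80,135)>0).astype(np.uint8)&(cv2.circle(np.zeros_like(g),(int(top[0]),int(top[1])),16,1,-1)),top)
print(st,'top',bp(c,ce,38).round(1),topfit(c,'fuel',617,-140.6,6))
b,ce,st=blob((g<70).astype(np.uint8),ring); cn=max(cv2.findContours(b,0,1)[0],key=len)
print('ring',cv2.minEnclosingCircle(bp(c,cn[:,0],6).astype(np.float32)))
from rig import optics
s=optics.capture('scene'); cv2.imwrite('pics/scene1.png',s['img'])
E
```

```text
time_s: 30.9
eef_pos: [618.3, -140.6, 27.6]
ee_rot: [0.001, 0.988, 0.153, 0.002]
force: [-1.0, 0.4, 5.3]
grip_width: 0.427
grip_force: 79.4
time_s: 31.6
eef_pos: [617.0, -142.0, 27.5]
ee_rot: [0.0, 0.988, 0.154, -0.0]
force: [-11.1, 2.8, 22.0]
grip_width: 0.428
grip_force: 82.8
time_s: 32.6
eef_pos: [592.1, -146.8, 169.3]
ee_rot: [-0.0, 0.988, 0.153, -0.0]
force: [1.0, 0.3, -0.6]
grip_width: 0.749
grip_force: 0.0
(array([ 591.9, -146.6,  168.6]), -72.4)
[246 135  25  26 510] top [[ 616.6 -141. ]] (array([ 616.04166667, -141.05416667]), np.float64(0.9586699813548788))
ring ((617.0736694335938, -140.68020629882812), 36.317047119140625)
```

View pics/scene1.png

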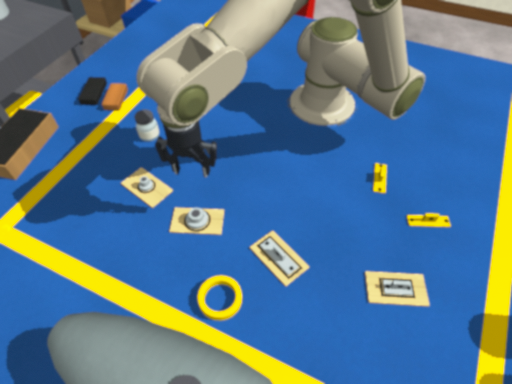

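All four parts stand on their boards (caps at (145,184) and (197,217), brackets at (279,257) and (397,288)). The fuel cap is now about 0.6 mm off centre, the tape, jar and yellow brackets have not been moved, and the gripper is clear. I'm handing the job in.

```bash
python3 -c "
from rig import ctrl
print(ctrl.finish_job())"
```

```text
the job is handed in; nothing more can be done
None
```

The job is handed in: both caps and both grey brackets stand on their matching boards, the caps and the long bracket measured within about 1 mm of centre and the short bracket checked by eye in a crop, at about 33 s on the robot's clock with nothing else moved; the judge returned no verdict.

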